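# Pack a laser head and its target plate into an instrument case

## Task

Pack up the optical table: take the laser tube off its sloping stand and lay it in the pair of V-blocks in the open orange case, and stand the white target plate upright in the grey slot beside it, setting both down rather than dropping them. When both sit fully home, with nothing above the rim, close the lid completely without slamming it, and leave the yellow meter, the jar and the screwdriver where they are.

Things in the scene. Friction and masses are not known exactly. Their poses are not given: they have to be found in the camera images.
- case: Orange hard case, fixed, 200 mm (its x) by 190 mm (its y) outside, rim 80 mm above the table, walls 6 mm, floor 8 mm thick. Origin: underside centre, on the table. Its x points from the open front to the hinge side, z up. Inside, both parallel to its x: two grey V-blocks for the tube on the -y side, a grey slot for the plate on the +y side.
- tube_seat (a point): Centre of the laser tube when seated: 41 mm above the table, 37 mm to -y of the case's centre, axes as the case's. The tube lies level along x (either way round), its top 20 mm under the rim. V-blocks 16 mm long, 50 mm either side of this point along x, 48 mm across, tops 38 mm above the table; between them only the 8 mm floor, so fingers fit. The -y wall is 52 mm away.
- plate_seat (a point): Centre of the plate's underside when seated on the case floor: 8 mm above the table, 38 mm to +y of the case's centre, axes as the case's. Slot 90 mm long (x), 16 mm wide (y), 22 mm deep, its top 30 mm above the table. The +y wall is 51 mm away. The seated plate's top is 10 mm under the rim; not down in the slot it stands above the rim.
- lid (a joint): Lid angle, rad: 0 closed flat on the rim, growing as it opens, 1.57 upright; starts open at 1.45 to 1.75. The hinge is stiff (0.37 N m): the lid stays where it is left at any angle and must be pushed all the way down. Pushing 160 mm from the hinge takes 1 to 4 N.
- lid_hinge (a point): Middle of the hinge line (along the case's y) on the case's +x rim, 100 mm from the case's centre, 80.5 mm above the table. The lid is a flat orange plate, 200 mm from hinge to free edge, 190 mm wide, 8 mm thick, no handle. Closed, its underside is at this height, its outer face 8 mm higher. Upright, its outer face looks to the case's +x. The point's axes turn with the lid.
- lid_edge (a point): Middle of the lid's free edge, on the outer face: 200 mm from the hinge, 8 mm out from the hinge plane. Axes turn with the lid.
- stand: Black stand, fixed; base 250 x 110 x 12 mm. Origin: on the table under the resting tube's centre; x points (level) the way the tube rises, z up. A 22 mm wide beam at 30 deg carries two V-blocks (16 mm long, 48 mm across) 50 mm either side of the tube's centre; a stop touches the tube's lower end. At x = 122 mm, past the upper end, two 26 mm steel columns at y = 24 and -24 mm, 281 mm high.
- laser: Laser tube: black cylinder with steel bands, 150 mm long, 38 mm in diameter, about 0.32 kg. Origin at its centre; x along the tube. It starts on the stand, its x pointing 30 deg above level towards the stand's +x, centre 105 mm above the table. Its middle 84 mm, between the V-blocks, is free on both sides; the beam lies 16 mm below the tube.
- plate: Target plate: white, black rings and cross on both faces, 80 mm long (its x), 10 mm thick (its y), 62 mm tall (its z), about 0.13 kg. Origin: centre of its underside. It starts upright in the blue holder, its underside 8 mm above the table.
- holder: Blue bench holder for the plate, fixed, 110 mm (x) by 70 mm (y); its groove is 13 mm wide along x, groove floor 8 mm and cheeks 22 mm above the table. Origin: underside centre; the plate stands in it, parallel to x.
- meter: Yellow hand-held power meter lying on the table, 150 by 85 by 30 mm high. Origin: underside centre. Leave alone.
- jar: Small lidded jar, 60 mm in diameter, 85 mm high. Origin: underside centre. Leave alone.
- driver: Screwdriver lying on the table, 190 mm long along its x. Leave alone.
Not all that is in view belongs to the job. Several things have the shape of the laser; the one meant has the colours described above.

How it is judged:
By the outcome, as a careful person would: the job done as asked, in the order asked, and still so for the second after the job is handed in, with the robot touching nothing.
It also fails if it takes over 72 s, if anything falls off the work surface, if the arm or the gripper's body presses on something with over 40 N, if the wrist force passes 120 N, or if a joint passes its speed limit or range.

## Robot

A 6-joint arm with a two-finger parallel gripper is mounted at the origin on the work surface. World frame = base frame: x ahead of the robot, y to its left, z up, the work surface at z = 0. Lengths are in mm, angles in rad, forces in N, time in s.
With the tool pointing down it reaches from about 300 to 775 mm from the base axis. Payload 14.6 kg.
Tool frame: the origin (TCP) lies at the very end of the fingers, on their centre line; the grasp point (between the pads) lies 19 mm behind it; z points along the fingers, y is the line along which they close (so a half turn about z gives the same grasp; the last joint's range is limited). The gripper opens to 94 mm and grips with 3 to 60 N. Pads are 16 mm wide; open, the fingers measure 119 mm over their backs; the gripper's body (75 mm by 177 mm) begins 78 mm behind the grasp point.
Start: joints at [-1.33, 0.3, 1.521, -0, 1.321, -0.067], TCP at [166.622, -524.143, 205.446] pointing down, gripper open.
Joint ranges: [-3.03, 3.03], [-0.79, 2.21], [0.23, 2.52], [-1.04, 4.18], [0, 3.07], [-2.55, 2.55]. Speed limits (rad/s): [2.22, 2.22, 2.57, 3.14, 3.14, 3.14].

## Interface

Orientations are given as [roll, pitch, yaw] about the fixed x, y, z axes, in that order (R = Rz(yaw) Ry(pitch) Rx(roll)).
In Python, from cell import manip, eyes, ticket gives the robot as it stands. The module is installed in compiled form; this text tells all that it offers.
- The arm moves only by the tool arm_command, never from a script. Its argument "plan" is a list of rows, each a list of 5 numbers: the opening, from -1 (shut) to 1 (fully open), then the shift along the tool's x, y, z in m, then the turn about the tool's z in rad. In form: [[jaw, dx, dy, dz, roll], ...]. A call has 1 to 20 rows; each row shifts and turns the commanded pose from where the row before left it, along the tool's axes as they then stand; what a row does not reach is not made up. A row lasts 1/8 s, in which the tool goes at most 62.5 mm and 10.7 degrees, less where a joint would pass 70% of its speed; a pose out of reach is approached as far as the arm can. A call is refused whole if a number of a shift passes 0.0625 or a number of a turn 0.188, either way. A call with a gripper value outside its range is refused whole. The fingers move at their own pace and stop on an object; "newtons" is the grip in N (left out, the last holds). Time passes only in rows, so rows that do not move let the fingers close. It gives the time, the measured TCP pose, the force, the opening and the grip force at its end, in the units of the state.
- manip.read_state(): the state, without advancing time (a new reading comes with each control period).
- eyes.camera(name): name is "scene" or "top" or "wrist"; returns a dict with "img" (384x512x3 uint8, blue, green, red), "z_map" (384x512 float32, mm along the optical axis (not along the pixel's ray), 0 where there is no reading), "fx", "fy", "cx", "cy" (pixels), "eye" and "orientation" of the camera in the world. Camera axes: x right, y down, z forward; pixel columns grow to the right and rows downward; lengths in mm; the calibration is good to about 2 mm. A picture is of the moment at which its call begins.
- ticket.sign_off(): hands the job in; it is judged then, once.
The state is a dict: "clock": time; "joints": joint angles; "qd": joint speeds; "effort": joint torques, N m; "eef_pos": TCP position; "eef_rot": TCP orientation; "wrist_force": force on the tool from outside, world axes, zero at the start; "moment": the same for the moment, N m; "finger_gap": finger opening in mm; "finger_force": force on a finger pad.
Only numpy, scipy, OpenCV 4.12 (cv2) and the standard library are available. Lean on these libraries where they do the work, as an engineer would, in place of code of your own. Each camera call takes 0.05 s, during which the arm holds its last target. There are 200 camera calls.

## Working session

There is one attempt and no reset: what is moved stays moved. The work goes in short steps, Python scripts to look and compute and a tool call to move; the robot and the scene stay as the last step left them, time stands still between calls to the robot, and variables do not carry over. Pictures are saved under pics/ and viewed, at most 11 in all, crops included, and the job is handed in when it is done.

Besides the shell and the picture viewer there is one more tool, called after "Call:" in YAML: its name, and indented under it one key for each argument. arm_command: Moves the arm, as the interface text tells. Its arguments: {"type":"object","properties":{"plan":{"type":"array"},"newtons":{"type":"number"}},"required":["plan"]}

```bash
mkdir -p pics
cat > h.py <<'E'
import numpy as np, cv2
from scipy.spatial.transform import Rotation as R
from cell import manip, eyes, ticket
def rot(o):
    o=np.array(o,float)
    return o if o.shape==(3,3) else (R.from_quat(o) if o.size==4 else R.from_euler('xyz',o)).as_matrix()
def shot(n):
    c=eyes.camera(n); z=c['z_map']; v,u=np.mgrid[:384,:512]
    P=np.stack([(u-c['cx'])/c['fx']*z,(v-c['cy'])/c['fy']*z,z],-1)
    W=P@rot(c['orientation']).T+np.array(c['eye']); W[z==0]=np.nan
    return c['img'],W,c
def save(n,img,s=1): cv2.imwrite('pics/%s.png'%n,cv2.resize(img,None,fx=s,fy=s,interpolation=cv2.INTER_CUBIC))
E
python3 - <<'E'
from h import *
for n in ('top','scene'):
    i,W,c=shot(n); save(n+'0',i,1.5); np.save(n+'0.npy',W); cv2.imwrite(n+'0raw.png',i); print(n,c['eye'],c['orientation'],c['fx'])
print(manip.read_state())
E
```

```text
top [ 320.40480286    9.28011665 1675.64791624] [-2.99607387  0.01921443 -1.5858323 ] 432.7656292263885
scene [ 1269.75060713 -1021.76195372   888.61148619] [-2.14816634e+00 -9.40149458e-04  6.03039539e-01] 378.9011225489691
{'clock': 0.1, 'joints': array([-1.32958545e+00,  3.00351068e-01,  1.52147625e+00, -1.51142966e-06,
        1.32068435e+00, -6.66108289e-02]), 'qd': array([ 0.00017204, -0.00117968, -0.00220676, -0.00150495,  0.0001097 ,
       -0.00112138]), 'effort': array([-4.77322756e-04, -5.32644296e+01, -3.53283691e+01,  7.09266728e-02,
        2.35086889e-02, -6.12290251e-05]), 'eef_pos': array([ 166.58106652, -523.9432782 ,  204.99651515]), 'eef_rot': array([-3.14067558e+00, -5.97100477e-05,  3.07822050e-01]), 'wrist_force': array([ 0.29855603, -1.31795499, -0.70872786]), 'moment': array([ 0.02149284, -0.00417506, -0.00935455]), 'finger_force': 0.0, 'finger_gap': 94.11809578680185}
```

View pics/top0.png

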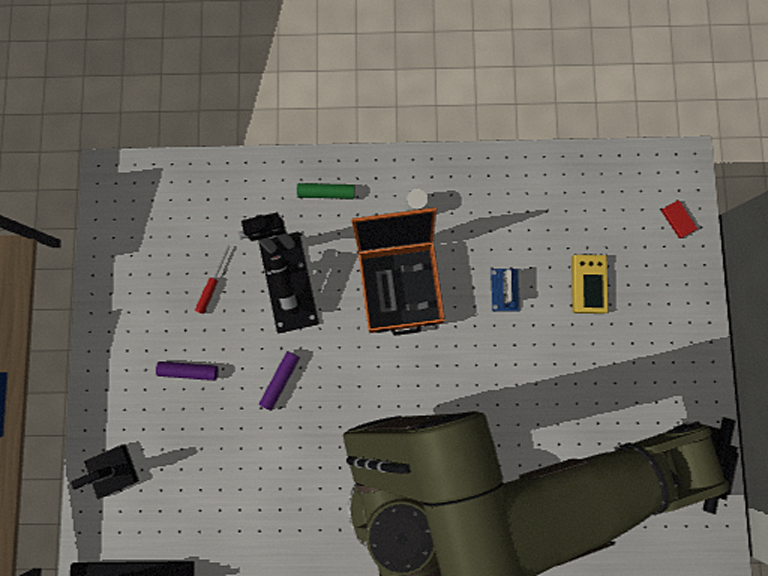

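View pics/scene0.png

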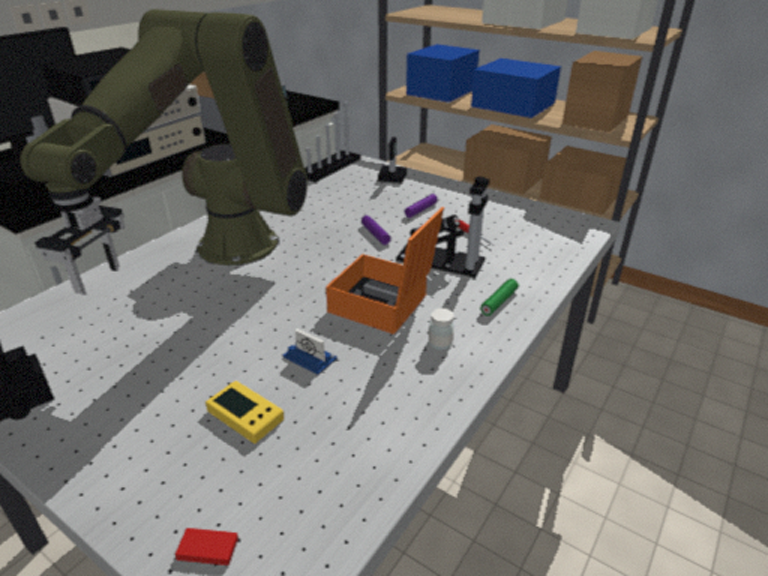

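Run:
```python
from h import *
i=cv2.imread('top0raw.png')
save('crop1',i[125:225,155:300],5.5)
save('crop2',i[165:220,300:415],6)
W=np.load('top0.npy')
for u in (240,262,275,285): pass
np.set_printoptions(precision=0,suppress=True)
# points: stand, holder
for n,(u,v) in dict(tube_mid=(190,184),jar=(278,132)).items(): print(n,W[v,u])
# case rim: orange pixels with z~80
o=(i[...,2]>150)&(i[...,0]<60)&(i[...,1]<140)&(abs(W[...,2]-80)<8); p=W[o][:,:2]
p=p[(p[:,0]>300)&(abs(p[:,1])<300)]
r=cv2.minAreaRect(p.astype(np.float32)); print('rim',r,len(p))
# lid
o=(i[...,2]>100)&(i[...,0]<60)&(i[...,1]<140)&(W[...,2]>100); p=W[o]; print('lid',p.min(0),p.max(0), p[p[:,2]>250].mean(0) if (p[:,2]>250).any() else 0)
b=(i[...,0]>90)&(i[...,2]<60)&(W[...,2]>15)&(W[...,2]<32)&(W[...,0]>0);p=W[b][:,:2];print('holder',cv2.minAreaRect(p.astype(np.float32)),len(p))
w=(i.min(-1)>150)&(W[...,2]>45)&(W[...,2]<85);w[:,:320]=0;w[:,350:]=0;p=W[w];print('plate',len(p),p.mean(0),cv2.minAreaRect(p[:,:2].astype(np.float32)))
```

```text
tube_mid [568. 268. 133.]
jar [769. -57.  84.]
rim ((547.7910766601562, -10.447982788085938), (199.1533203125, 187.31539916992188), 6.6686906814575195) 187
lid [614. -88. 137.] [694. 293. 286.] [679.   2. 277.]
holder ((540.4632568359375, -265.8427429199219), (98.85667419433594, 41.59730529785156), 17.630741119384766) 65
plate 38 [ 553. -280.   71.] ((547.3414306640625, -278.7398681640625), (10.203429222106934, 72.58319091796875), 86.61488342285156)
```

View pics/crop1.png

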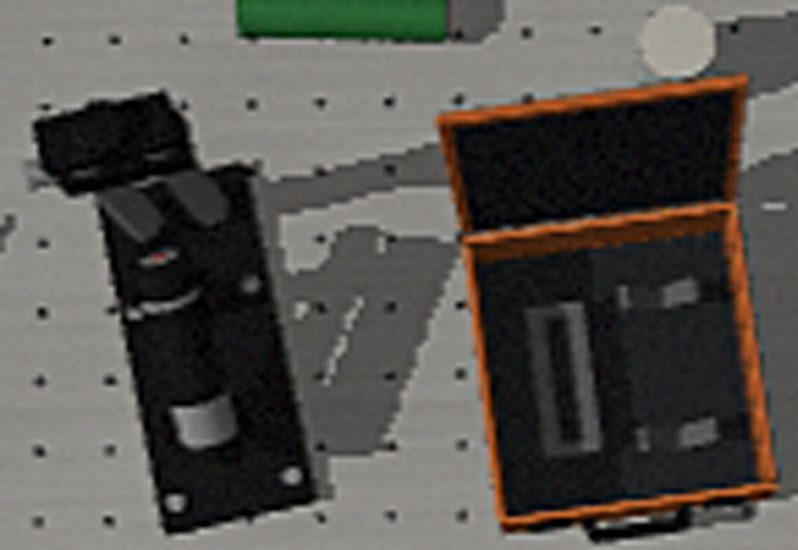

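View pics/crop2.png

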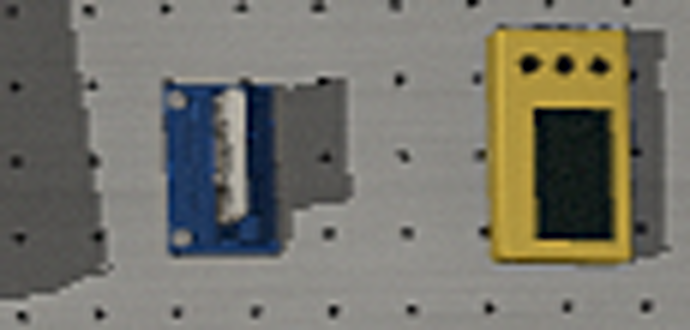

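The laser is the black tube with steel bands on the stand, at about (185,350) in the crop. The green tube (top view 326,190) and the purple ones (187,371 and 280,380) have the wrong colours. In the case, crop 1 shows the slot at (565,380) and the V-blocks at about (670,295) and (680,435). The plate is at (233,155) in crop 2. I'll look from above the plate first.

Call:
arm_command:
  plan:
    - [1, 0, 0, -0.05, 0]
    - [1, 0, 0, -0.05, 0.16]
    - [1, 0, 0, 0, 0.16]
    - [1, 0.032, -0.0204, 0, 0]
    - [1, 0.032, -0.0204, 0, 0]
    - [1, 0.032, -0.0204, 0, 0]
    - [1, 0.032, -0.0204, 0, 0]
    - [1, 0.032, -0.0204, 0, 0]
    - [1, 0.032, -0.0204, 0, 0]
    - [1, 0.032, -0.0204, 0, 0]
    - [1, 0.032, -0.0204, 0, 0]
    - [1, 0.032, -0.0204, 0, 0]
    - [1, 0.032, -0.0204, 0, 0]
    - [1, 0.032, -0.0204, 0, 0]
    - [1, 0.032, -0.0204, 0, 0]
    - [1, 0, 0, 0, 0]

```text
clock: 2.1
eef_pos: [554.9, -282.5, 304.3]
eef_rot: [-3.141, 0.001, -0.01]
wrist_force: [-0.8, -0.5, 0.1]
finger_gap: 94.2
finger_force: 0.0
```

Run:
```python
from h import *
i,W,c=shot('wrist'); save('w1',i,1.5)
np.set_printoptions(precision=3,suppress=True)
print(c['eye'],c['orientation'],c['fx'],manip.read_state()['eef_pos'],manip.read_state()['eef_rot'])
w=(i.min(-1)>120)&(W[...,2]>60)&(W[...,2]<80)&(abs(W[...,1]+275)<60)&(abs(W[...,0]-545)<80);p=W[w];print('plate',len(p),np.median(p,0),cv2.minAreaRect(p[:,:2].astype(np.float32)))
b=(W[...,2]>17)&(W[...,2]<27)&(abs(W[...,1]+275)<60)&(abs(W[...,0]-545)<80);p=W[b][:,:2];print('holder',cv2.minAreaRect(p.astype(np.float32)),len(p))
```

```text
[ 638.945 -281.857  483.894] [ 2.85   0.001 -1.579] 343.99245795477367 [ 553.952 -283.467  304.606] [-3.141  0.001 -0.011]
plate 452 [ 546.919 -279.384   70.295] ((546.560791015625, -279.0295715332031), (78.47554779052734, 9.419625282287598), 0.650394082069397)
holder ((543.2255249023438, -279.50457763671875), (99.21331024169922, 40.3872184753418), 0.08969882875680923) 1450
```

View pics/w1.png

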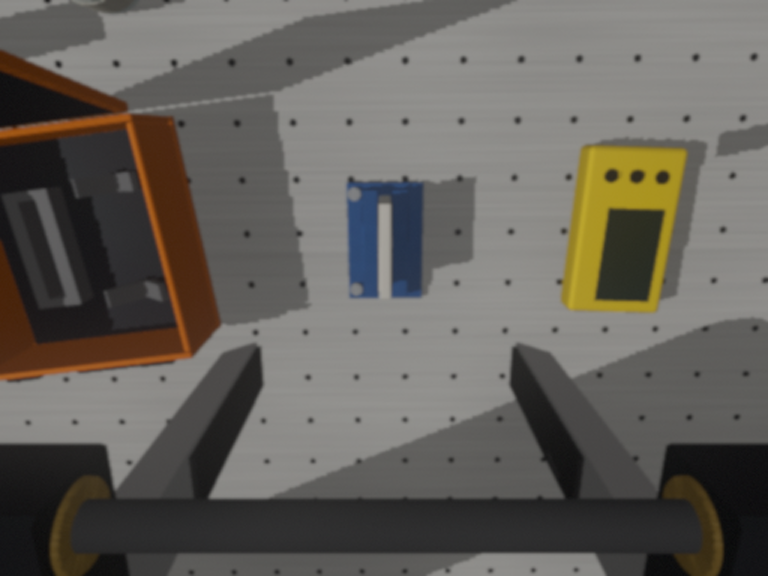

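Call:
arm_command:
  plan:
    - [1, 0, 0, -0.025, -0.1856]
    - [1, 0, 0, -0.025, -0.1856]
    - [1, 0, 0, 0, -0.1856]
    - [1, 0, 0, 0, -0.1856]
    - [1, 0, 0, 0, -0.1856]
    - [1, 0, 0, 0, -0.1856]
    - [1, 0, 0, 0, -0.1856]
    - [1, 0, 0, 0, -0.1856]
    - [1, 0, 0, 0, -0.1856]
    - [1, 0, 0, 0, -0.1856]
    - [1, 0, 0, 0, -0.1856]
    - [1, 0, 0, 0, -0.1856]
    - [1, 0, 0, 0, -0.1856]
    - [1, 0, 0, 0, -0.1856]
    - [1, 0, 0, 0, -0.1856]
    - [1, 0, 0, 0, -0.1856]
    - [1, 0, 0, 0, -0.1856]
    - [1, 0, 0, 0, -0.1856]

```text
clock: 4.4
eef_pos: [552.7, -284.9, 355.5]
eef_rot: [-3.141, -0.0, -2.95]
wrist_force: [0.8, 0.2, -0.2]
finger_gap: 93.8
finger_force: 0.0
```

Call:
arm_command:
  plan:
    - [1, -0.0075, 0.0373, 0, 0]
    - [1, -0.0075, 0.0373, 0, 0]
    - [1, -0.0075, 0.0373, 0, 0]
    - [1, -0.0075, 0.0373, 0, 0]
    - [1, -0.0075, 0.0373, 0, 0]
    - [1, -0.0075, 0.0373, 0, 0]
    - [1, -0.0075, 0.0373, 0, 0]
    - [1, -0.0075, 0.0373, 0, 0]
    - [1, -0.0075, 0.0373, 0, 0]
    - [1, -0.0075, 0.0373, 0, 0]
    - [1, -0.0075, 0.0373, 0, 0]
    - [1, -0.0075, 0.0373, 0, 0]
    - [1, -0.0075, 0.0373, 0, 0]
    - [1, -0.0075, 0.0373, 0, 0]
    - [1, 0, 0, 0, 0]

```text
clock: 6.28
eef_pos: [559.4, 249.4, 355.0]
eef_rot: [-3.142, -0.001, -2.953]
wrist_force: [0.1, -0.3, 0.2]
finger_gap: 93.8
finger_force: 0.0
```

Run:
```python
from h import *
i,W,c=shot('wrist'); save('w2',i,1.5); np.save('w2.npy',W)
np.set_printoptions(precision=3,suppress=True)
print(c['eye'],manip.read_state()['eef_pos'],manip.read_state()['eef_rot'])
# tube: points z 60..170 near stand ; rough axis by per-height-band lateral centres
m=(W[...,2]>75)&(W[...,2]<165)&(abs(W[...,0]-570)<90)&(abs(W[...,1]-260)<60)
p=W[m]; print(len(p))
for x in range(500,660,12):
    q=p[abs(p[:,0]-x)<6]
    if len(q)>20: print(x,len(q),np.percentile(q[:,1],[1,99]),np.percentile(q[:,2],[2,98]))
b=(abs(W[...,2]-12)<4)&(abs(W[...,0]-570)<220)&(abs(W[...,1]-260)<110)&(i.max(-1)<90)
print('base',cv2.minAreaRect(W[b][:,:2].astype(np.float32)),b.sum())
```

```text
[477.24  235.407 534.652] [559.598 248.187 355.151] [-3.141 -0.001 -2.954]
4327
500 327 [249.363 295.485] [ 75.7   102.158]
512 385 [244.057 297.478] [ 75.59 108.76]
524 340 [245.664 291.749] [ 77.819 115.987]
536 333 [256.256 295.105] [100.153 123.24 ]
548 328 [259.445 297.015] [108.654 130.432]
560 343 [262.008 300.393] [116.289 137.44 ]
572 356 [264.296 301.933] [122.241 145.162]
584 414 [266.7   314.068] [122.994 152.201]
596 468 [260.613 315.244] [122.276 157.828]
608 185 [262.188 308.105] [125.584 157.766]
620 42 [275.632 306.087] [110.393 142.612]
632 51 [284.99  305.595] [102.726 113.102]
656 427 [275.26  319.835] [ 77.058 163.584]
base ((536.1917724609375, 274.79986572265625), (320.1917724609375, 107.90132904052734), 12.115790367126465) 6200
```

View pics/w2.png

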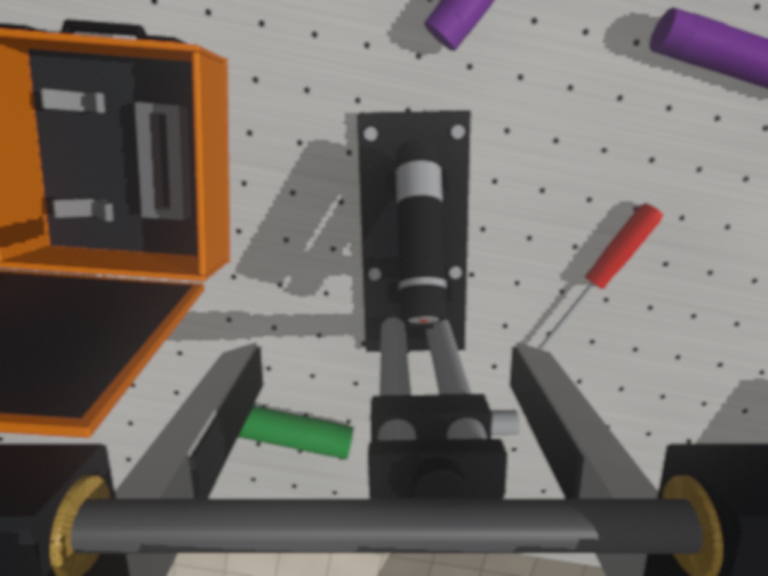

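The tube's centre comes out near (547.5, 278), height 105, yaw 0.205. In the picture it lies at (420,240), with the columns' crosspiece clear behind it at (435,450). Descending.

Call:
arm_command:
  plan:
    - [1, 0.0057, 0.0318, 0, -0.017]
    - [1, 0, 0, 0.035, 0]
    - [1, 0, 0, 0.035, 0]
    - [1, 0, 0, 0.035, 0]
    - [1, 0, 0, 0.035, 0]
    - [1, 0, 0, 0.035, 0]
    - [1, 0, 0, 0.035, 0]
    - [1, 0, 0, 0.02, 0]
    - [1, 0, 0, 0.02, 0]
    - [1, 0, 0, 0.019, 0]
    - [1, 0, 0, 0, 0]

```text
clock: 7.7
eef_pos: [547.8, 277.6, 85.3]
eef_rot: [-3.141, -0.002, -2.939]
wrist_force: [-0.1, -0.6, 0.4]
finger_gap: 94.1
finger_force: 0.0
```

Call:
arm_command:
  plan:
    - [0.2, 0, 0, 0, 0]
    - [-0.1, 0, 0, 0, 0]
    - [-0.3, 0, 0, 0, 0]
    - [-0.5, 0, 0, 0, 0]
    - [-0.6, 0, 0, 0, 0]
    - [-0.6, 0, 0, 0, 0]
  newtons: 20

```text
clock: 8.45
eef_pos: [548.4, 276.8, 86.6]
eef_rot: [-3.138, -0.001, -2.937]
wrist_force: [1.4, -32.1, 9.7]
finger_gap: 37.6
finger_force: 15.5
```

Call:
arm_command:
  plan:
    - [-0.6, 0, -0.001, 0, 0]
    - [-0.6, 0, -0.001, 0, 0]
    - [-0.6, 0, 0, 0, 0]

```text
clock: 8.82
eef_pos: [548.6, 276.5, 86.6]
eef_rot: [-3.141, -0.0, -2.938]
wrist_force: [-1.7, -4.4, 3.1]
finger_gap: 37.3
finger_force: 20.0
```

Call:
arm_command:
  plan:
    - [-0.6, 0, 0, -0.005, 0]
    - [-0.6, 0, 0, -0.01, 0]
    - [-0.6, 0, 0, -0.015, 0]
    - [-0.6, 0, 0, -0.03, 0]
    - [-0.6, 0, 0, -0.03, 0]
    - [-0.6, 0, 0, -0.03, 0]
    - [-0.6, 0, 0, -0.02, 0]
    - [-0.6, 0, 0, 0, 0]

```text
clock: 9.82
eef_pos: [549.0, 277.1, 228.7]
eef_rot: [3.141, 0.003, -2.938]
wrist_force: [0.2, -0.5, -3.5]
finger_gap: 37.4
finger_force: 20.0
```

Run:
```python
from h import *
from scipy.optimize import minimize
np.set_printoptions(precision=2,suppress=True)
def fit(p):
    # rim centreline rectangle 194x184: minimise distance of rim points
    def f(a):
        c,s=np.cos(a[2]),np.sin(a[2]);d=p-a[:2];q=np.abs(np.c_[d[:,0]*c+d[:,1]*s,-d[:,0]*s+d[:,1]*c])-[97,92]
        dist=np.where((q<=0).all(1),-q.max(1),np.hypot(*np.maximum(q,0).T))
        return np.minimum(dist,8).mean()
    return min((minimize(f,[548+a,-10+b,.116],method='Nelder-Mead') for a in(-3,3) for b in(-3,3)),key=lambda r:r.fun)
for n in ('top0','w2'):
    W=np.load(n+'.npy') 
    i=cv2.imread('top0raw.png') if n=='top0' else cv2.resize(cv2.imread('pics/w2.png'),(512,384),interpolation=cv2.INTER_AREA)
    o=(i[...,2]>110)&(i[...,0]<90)&(abs(W[...,2]-80)<3)&(abs(W[...,0]-548)<125)&(abs(W[...,1]+10)<125)
    p=W[o][:,:2]; r=fit(p); print(n,len(p),r.x,r.fun)
    x,y,a=r.x; D=W-[x,y,0]; L=np.stack([D[...,0]*np.cos(a)+D[...,1]*np.sin(a),-D[...,0]*np.sin(a)+D[...,1]*np.cos(a),W[...,2]],-1)
    k=(abs(L[...,2]-38)<3)&(abs(L[...,0])<80)&(L[...,1]<-5)&(L[...,1]>-80); q=L[k]; print(' V',k.sum(),q.min(0),q.max(0)) 
    k=(abs(L[...,2]-30)<3)&(abs(L[...,0])<80)&(L[...,1]>10)&(L[...,1]<70); q=L[k]; print(' slot',k.sum(),np.percentile(q,2,0),np.percentile(q,98,0))
i,W,c=shot('wrist'); save('w3',i,1.5); print(manip.read_state()['eef_pos'])
```

```text
top0 163 [547.29 -10.89   0.11] 1.2142135606914868
 V 20 [-56.3  -63.79  35.65] [ 57.82 -11.01  40.  ]
 slot 109 [-50.27  17.89  27.4 ] [51.8  55.91 32.75]
w2 2081 [546.05  -7.86   0.12] 1.537693966821947
 V 232 [-57.86 -65.51  35.05] [57.92 -9.84 40.34]
 slot 1554 [-51.47  17.66  27.67] [51.64 57.15 32.27]
[548.59 276.88 226.99]
```

View pics/w3.png

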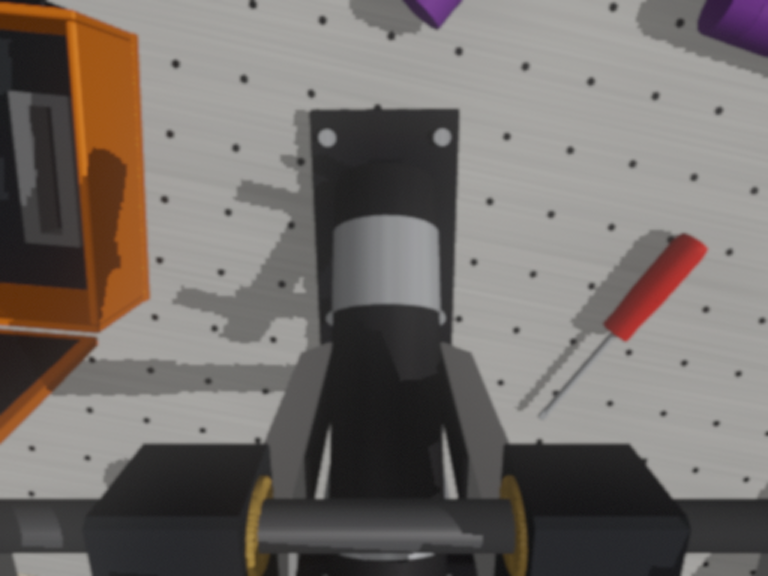

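Call:
arm_command:
  plan:
    - [-0.6, 0, 0, 0, 0.0886]
    - [-0.6, 0.0035, -0.0322, 0, 0]
    - [-0.6, 0.0035, -0.0322, 0, 0]
    - [-0.6, 0.0035, -0.0322, 0, 0]
    - [-0.6, 0.0035, -0.0322, 0, 0]
    - [-0.6, 0.0035, -0.0322, 0, 0]
    - [-0.6, 0.0035, -0.0322, 0, 0]
    - [-0.6, 0.0035, -0.0322, 0, 0]
    - [-0.6, 0.0035, -0.0322, 0, 0]
    - [-0.6, 0.0035, -0.0322, 0, 0]
    - [-0.6, 0.0035, -0.0322, 0, 0]
    - [-0.6, 0, 0, 0, 0]
    - [-0.6, 0, 0, 0.04, 0]
    - [-0.6, 0, 0, 0.04, 0]
    - [-0.6, 0, 0, 0.02, 0]
    - [-0.6, 0, 0, 0, 0]

```text
clock: 11.88
eef_pos: [549.9, -46.2, 124.7]
eef_rot: [3.141, -0.004, -3.026]
wrist_force: [-0.0, -0.3, -3.3]
finger_gap: 37.6
finger_force: 20.0
```

Run:
```python
from h import *
i,W,c=shot('wrist'); save('w4',i,1.5); s=manip.read_state(); print(s['eef_pos'],s['eef_rot'])
```

```text
[550.66297601 -46.41920038 126.21202916] [ 3.14114399e+00 -1.09900793e-03 -3.02565116e+00]
```

View pics/w4.png

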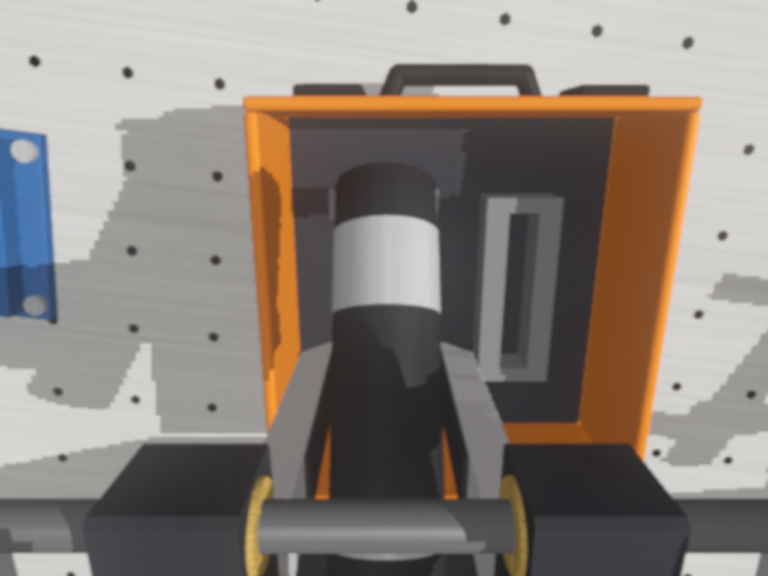

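The tube hangs over the V-blocks: low end at (386,175), slot to its right at (520,290), walls clear on both sides. I'll lower it gently.

Call:
arm_command:
  plan:
    - [-0.6, 0, 0, 0.025, 0]
    - [-0.6, 0, 0, 0.015, 0]
    - [-0.6, 0, 0, 0.01, 0]
    - [-0.6, 0, 0, 0.005, 0]
    - [-0.6, 0, 0, 0.005, 0]
    - [-0.6, 0, 0, 0, 0]
  newtons: 14

```text
clock: 12.68
eef_pos: [550.9, -47.1, 66.4]
eef_rot: [3.142, -0.0, -3.026]
wrist_force: [-0.0, -0.0, -3.7]
finger_gap: 37.7
finger_force: 14.0
```

Call:
arm_command:
  plan:
    - [-0.6, 0, 0, 0.003, 0]
    - [-0.6, 0, 0, 0.003, 0]
    - [-0.6, 0, 0, 0.003, 0]
    - [-0.6, 0, 0, 0.003, 0]

```text
clock: 13.18
eef_pos: [551.0, -47.1, 54.4]
eef_rot: [-3.141, 0.0, -3.026]
wrist_force: [1.4, 0.1, -2.5]
finger_gap: 37.7
finger_force: 14.0
```

Contact has just begun.

Call:
arm_command:
  plan:
    - [-0.6, 0, 0, 0.002, 0]
    - [-0.6, 0, 0, 0.002, 0]
    - [-0.6, 0, 0, 0.002, 0]
    - [-0.6, 0, 0, 0.002, 0]
    - [-0.6, 0, 0, 0, 0]

```text
clock: 13.8
eef_pos: [550.7, -47.1, 46.2]
eef_rot: [3.142, -0.0, -3.026]
wrist_force: [-0.3, -0.3, -2.0]
finger_gap: 37.8
finger_force: 14.0
```

Call:
arm_command:
  plan:
    - [-0.6, 0, 0, 0.002, 0]
    - [-0.6, 0, 0, 0.002, 0]
    - [-0.6, 0, 0, 0.002, 0]
    - [-0.6, 0, 0, 0.002, 0]
    - [-0.6, 0, 0, 0, 0]

```text
clock: 14.42
eef_pos: [550.7, -47.1, 38.2]
eef_rot: [3.142, -0.0, -3.026]
wrist_force: [-0.1, -0.2, -2.0]
finger_gap: 37.6
finger_force: 14.0
```

Call:
arm_command:
  plan:
    - [-0.6, 0, 0, 0.002, 0]
    - [-0.6, 0, 0, 0.002, 0]
    - [-0.6, 0, 0, 0.002, 0]
    - [-0.6, 0, 0, 0.002, 0]
    - [-0.6, 0, 0, 0.002, 0]
    - [-0.6, 0, 0, 0.002, 0]
    - [-0.6, 0, 0, 0, 0]

```text
clock: 15.3
eef_pos: [550.7, -47.1, 26.2]
eef_rot: [3.141, -0.0, -3.026]
wrist_force: [0.8, -0.7, -3.0]
finger_gap: 37.6
finger_force: 14.0
```

Call:
arm_command:
  plan:
    - [-0.6, 0, 0, 0.001, 0]
    - [-0.6, 0, 0, 0.001, 0]
    - [-0.6, 0, 0, 0.001, 0]
    - [-0.6, 0, 0, 0, 0]

```text
clock: 15.8
eef_pos: [550.8, -47.1, 23.4]
eef_rot: [3.142, -0.0, -3.026]
wrist_force: [1.6, -1.0, -1.8]
finger_gap: 37.8
finger_force: 14.0
```

Call:
arm_command:
  plan:
    - [-0.6, 0, 0, 0.001, 0]
    - [-0.6, 0, 0, 0.001, 0]
    - [-0.6, 0, 0, 0.001, 0]
    - [-0.6, 0, 0, 0, 0]

```text
clock: 16.3
eef_pos: [551.7, -47.5, 22.0]
eef_rot: [-3.141, 0.002, -3.026]
wrist_force: [-4.2, -3.1, 14.2]
finger_gap: 37.5
finger_force: 14.0
```

Run:
```python
from h import *
np.set_printoptions(precision=1,suppress=True)
i,W,c=shot('wrist'); cv2.imwrite('w5raw.png',i)
a=.115;D=W-[546.5,-10,0]; L=np.stack([D[...,0]*np.cos(a)+D[...,1]*np.sin(a),-D[...,0]*np.sin(a)+D[...,1]*np.cos(a),W[...,2]],-1)
for x in range(-85,20,8):
    q=L[(abs(L[...,0]-x)<4)&(abs(L[...,1]+37)<14)]
    if len(q): print(x,len(q),np.percentile(q[:,2],[50,97]))
```

```text
-85 839 [ 9.1 10.3]
-77 1241 [35.  60.1]
-69 1291 [58.5 60.7]
-61 1238 [58.5 60.6]
-53 1187 [59. 61.]
-45 1139 [59.  61.1]
-37 1079 [59.1 61. ]
-29 3941 [134.7 137.9]
-21 2493 [136.8 138.3]
-13 950 [58.6 60.4]
-5 898 [58.5 60.6]
3 852 [58.6 60.4]
11 832 [58.5 60.5]
19 790 [58.5 60.5]
```

Level and seated: its top reads 60 mm along the whole length. Releasing.

Call:
arm_command:
  plan:
    - [-0.6, 0, 0, -0.001, 0]
    - [-0.1, 0, 0, 0, 0]
    - [0.1, 0, 0, 0, 0]
    - [0.2, 0, 0, 0, 0]
    - [0.2, 0, 0, 0, 0]
    - [0.2, 0, 0, -0.01, 0]
    - [0.2, 0, 0, -0.02, 0]
    - [0.2, 0, 0, -0.04, 0]
    - [0.2, 0, 0, -0.05, 0]
    - [0.2, 0, 0, -0.05, 0]
    - [0.2, 0, 0, 0, 0]

```text
clock: 17.73
eef_pos: [552.3, -47.2, 196.0]
eef_rot: [-3.14, 0.007, -3.026]
wrist_force: [-0.1, -0.2, -0.1]
finger_gap: 55.9
finger_force: 0.0
```

Run:
```python
from h import *
np.set_printoptions(precision=1,suppress=True)
i,W,c=shot('wrist'); cv2.imwrite('w6raw.png',i); s=manip.read_state(); print(s['eef_pos'],s['eef_rot'])
a=.115;D=W-[546.5,-10,0]; L=np.stack([D[...,0]*np.cos(a)+D[...,1]*np.sin(a),-D[...,0]*np.sin(a)+D[...,1]*np.cos(a),W[...,2]],-1)
for x in range(-85,80,10):
    q=L[(abs(L[...,0]-x)<4)&(abs(L[...,1]+37)<30)&(L[...,2]>50)&(L[...,2]<75)]
    if len(q): print(x,len(q),np.percentile(q[:,2],[50,97]),np.percentile(q[:,1],[2,98]))
k=(abs(L[...,2]-30)<3)&(abs(L[...,0])<70)&(L[...,1]>10)&(L[...,1]<70); q=L[k]; print(' slot',k.sum(),np.percentile(q,1,0),np.percentile(q,99,0))
k=(L[...,2]<20)&(abs(L[...,0])<35)&(L[...,1]>22)&(L[...,1]<54); q=L[k]; print(' gap',k.sum(),np.percentile(q,[2,50,98],0)) if k.any() else 0
for s in (-1,1):
  k=(abs(L[...,2]-80)<3)&(abs(L[...,0])<60)&(abs(L[...,1]-s*92)<12); q=L[k]; print(' rim',k.sum(),np.percentile(q,[2,50,98],0)[:,1]) if k.any() else 0
k=(abs(L[...,2]-80)<3)&(abs(L[...,1])<60)&(abs(L[...,0]+97)<12); q=L[k]; print(' front',k.sum(),np.percentile(q,[2,50,98],0)[:,0]) if k.any() else 0
```

```text
[551.3 -47.2 193.2] [-3.1  0.  -3. ]
-75 184 [58.  60.6] [-52.  -20.2]
-65 330 [57.8 61. ] [-52.1 -20.1]
-55 326 [58. 61.] [-52.3 -19.9]
-45 323 [58.4 61.2] [-52.4 -19.7]
-35 307 [58.5 61.1] [-51.6 -19.5]
-25 303 [58.4 60.7] [-51.7 -19.5]
-15 284 [58.  60.8] [-51.8 -20.3]
-5 277 [57.9 60.5] [-51.4 -20.1]
5 273 [58.2 60.7] [-52.  -19.9]
15 269 [57.9 60.6] [-52.2 -19.8]
25 257 [57.9 60.8] [-52.2 -19.7]
35 252 [58.  60.6] [-51.4 -19.4]
45 259 [58.2 60.8] [-51.5 -20.3]
55 235 [57.9 60.7] [-51.6 -20.1]
65 229 [57.9 60.4] [-51.7 -20. ]
75 86 [58.1 60.5] [-51.8 -19.8]
 slot 2721 [-53.4  19.1  27.6] [51.6 58.9 32. ]
 gap 831 [[-33.1  35.5   7.6]
 [ -1.5  42.5   9.3]
 [ 33.6  47.4  18.9]]
 rim 784 [-93.7 -90.4 -87.8]
 rim 961 [89.7 92.  95.5]
 front 1188 [-99.9 -97.4 -94.4]
```

Call:
arm_command:
  plan:
    - [0.2, 0, 0, 0, 0.107]
    - [0.2, 0.001, -0.033, 0, 0]
    - [0.2, 0.001, -0.033, 0, 0]
    - [0.2, 0.001, -0.033, 0, 0]
    - [0.2, 0.001, -0.033, 0, 0]
    - [0.2, 0.001, -0.033, 0, 0]
    - [0.2, 0.001, -0.033, 0, 0]
    - [0.2, 0.001, -0.033, 0, 0]
    - [0.2, 0, 0, 0, 0]
    - [0.2, 0, 0, 0, 0]

```text
clock: 19.02
eef_pos: [545.5, -277.4, 190.5]
eef_rot: [3.141, -0.001, -3.133]
wrist_force: [-0.9, -0.8, 0.9]
finger_gap: 56.3
finger_force: 0.0
```

Run:
```python
from h import *
np.set_printoptions(precision=3,suppress=True)
i,W,c=shot('wrist'); cv2.imwrite('w7raw.png',i); s=manip.read_state(); print(s['eef_pos'],s['eef_rot'])
w=(i.min(-1)>120)&(W[...,2]>62)&(W[...,2]<78)&(abs(W[...,1]+278)<40)&(abs(W[...,0]-545)<80);p=W[w];print('plate',len(p),np.median(p,0),cv2.minAreaRect(p[:,:2].astype(np.float32)))
```

```text
[ 545.75  -277.143  190.842] [ 3.141 -0.001 -3.132]
plate 890 [ 544.094 -278.909   70.348] ((545.654541015625, -279.0108642578125), (9.76855182647705, 79.33690643310547), 89.58595275878906)
```

Call:
arm_command:
  plan:
    - [0, 0, -0.0017, 0.03, 0]
    - [0, 0, 0, 0.035, 0]
    - [-0.2, 0, 0, 0.035, 0]
    - [-0.2, 0, 0, 0.025, 0]
    - [-0.2, 0, 0, 0.02, 0]
    - [-0.2, 0, 0, 0.01, 0]
    - [-0.2, 0, 0, 0, 0]

```text
clock: 19.95
eef_pos: [545.8, -279.6, 36.3]
eef_rot: [3.141, -0.0, -3.133]
wrist_force: [-0.7, 0.8, -0.5]
finger_gap: 37.7
finger_force: 0.0
```

Call:
arm_command:
  plan:
    - [-0.4, 0, 0, 0, 0]
    - [-0.6, 0, 0, 0, 0]
    - [-0.7, 0, 0, 0, 0]
    - [-0.8, 0, 0, 0, 0]
    - [-0.9, 0, 0, 0, 0]
    - [-1, 0, 0, 0, 0]
    - [-1, 0, 0, 0, 0]
  newtons: 15

```text
clock: 20.82
eef_pos: [545.9, -279.9, 36.6]
eef_rot: [-3.141, 0.0, -3.133]
wrist_force: [-0.2, -0.7, 2.9]
finger_gap: 9.8
finger_force: 15.0
```

Call:
arm_command:
  plan:
    - [-1, 0, 0, -0.005, 0]
    - [-1, 0, 0, -0.02, 0]
    - [-1, 0, 0, -0.035, 0]
    - [-1, 0, 0, -0.035, 0]
    - [-1, 0, 0, -0.03, 0]
    - [-1, 0, 0, 0, -0.1066]
    - [-1, -0.0031, 0.0306, 0, 0]
    - [-1, -0.0031, 0.0306, 0, 0]
    - [-1, -0.0031, 0.0306, 0, 0]
    - [-1, -0.0031, 0.0306, 0, 0]
    - [-1, -0.0031, 0.0306, 0, 0]
    - [-1, -0.0031, 0.0306, 0, 0]
    - [-1, -0.0031, 0.0306, 0, 0]
    - [-1, -0.0031, 0.0306, 0, 0]
    - [-1, -0.0031, 0.0306, 0, 0]
    - [-1, -0.0031, 0.0306, 0, 0]
    - [-1, 0, 0, 0, 0]

```text
clock: 22.95
eef_pos: [541.4, 29.4, 162.7]
eef_rot: [3.141, 0.001, -3.024]
wrist_force: [-0.0, 0.1, -1.8]
finger_gap: 9.9
finger_force: 15.0
```

Run:
```python
from h import *
np.set_printoptions(precision=2,suppress=True)
i,W,c=shot('wrist'); save('w8',i,1.5); s=manip.read_state(); print(s['eef_pos'],s['eef_rot'],s['finger_gap'])
a=.115;D=W-[546.3,-10.4,0]; L=np.stack([D[...,0]*np.cos(a)+D[...,1]*np.sin(a),-D[...,0]*np.sin(a)+D[...,1]*np.cos(a),W[...,2]],-1)
k=(L[...,2]>185)&(L[...,2]<205)&(i.min(-1)>110)&(abs(L[...,1]-38)<15); q=L[k]; print('plate',k.sum(),np.percentile(q,[1,50,99],0)) if k.any() else 0
k=(abs(L[...,2]-30)<3)&(abs(L[...,0])<70)&(L[...,1]>10)&(L[...,1]<70); q=L[k]; print(' slot',k.sum(),np.percentile(q,[1,99],0))
for x in (-60,-45,-30,-15): 
  q=L[(abs(L[...,2]-30)<3)&(abs(L[...,0]-x)<4)&(abs(L[...,1]-38)<25)]
  if len(q): print(x,len(q),np.percentile(q[:,1],[2,98]))
q=L[(L[...,2]>50)&(L[...,2]<65)&(abs(L[...,1]+37)<25)&(abs(L[...,0])<80)]; print('tube',len(q),np.percentile(q,[1,99],0)) if len(q) else 0
```

```text
[541.49  28.34 162.52] [-3.14  0.   -3.02] 9.840020477930908
plate 3169 [[-40.14  37.04 186.63]
 [ -9.62  42.16 196.4 ]
 [ 31.7   52.14 198.41]]
 slot 2496 [[-52.71  19.7   28.68]
 [ 44.84  59.25  31.99]]
-45 299 [19.92 58.6 ]
-30 240 [19.63 58.91]
-15 205 [20.37 59.19]
tube 6359 [[-74.15 -51.56  50.37]
 [ 72.44 -18.77  61.24]]
```

View pics/w8.png

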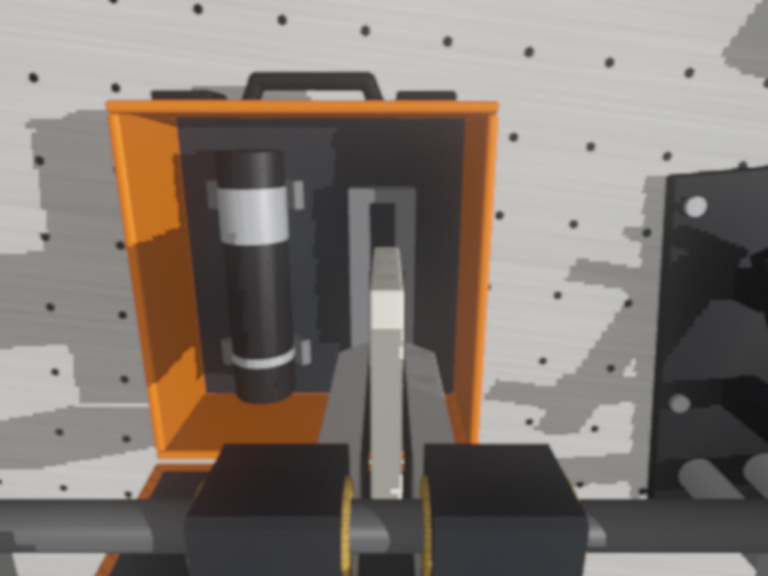

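The plate's near end at (387,280) sits about 2 mm to the +y side of the slot's middle at (382,200), and the tube is lying in its V-blocks at (258,280). I'll shift the plate and lower it.

Call:
arm_command:
  plan:
    - [-1, 0, -0.0018, 0.02, 0]
    - [-1, 0, 0, 0.03, 0]
    - [-1, 0, 0, 0.03, 0]
    - [-1, 0, 0, 0.01, 0]
    - [-1, 0, 0, 0, 0]

```text
clock: 23.62
eef_pos: [541.8, 25.5, 71.9]
eef_rot: [3.142, -0.0, -3.027]
wrist_force: [-0.6, 0.2, -1.4]
finger_gap: 9.8
finger_force: 15.0
```

Run:
```python
from h import *
i,W,c=shot('wrist'); save('w9',i[60:300,130:400],2.9); s=manip.read_state(); print(s['eef_pos'],s['wrist_force'])
```

```text
[542.23975703  25.56206913  72.53004625] [ 0.53454084  0.49300535 -1.21977812]
```

View pics/w9.png

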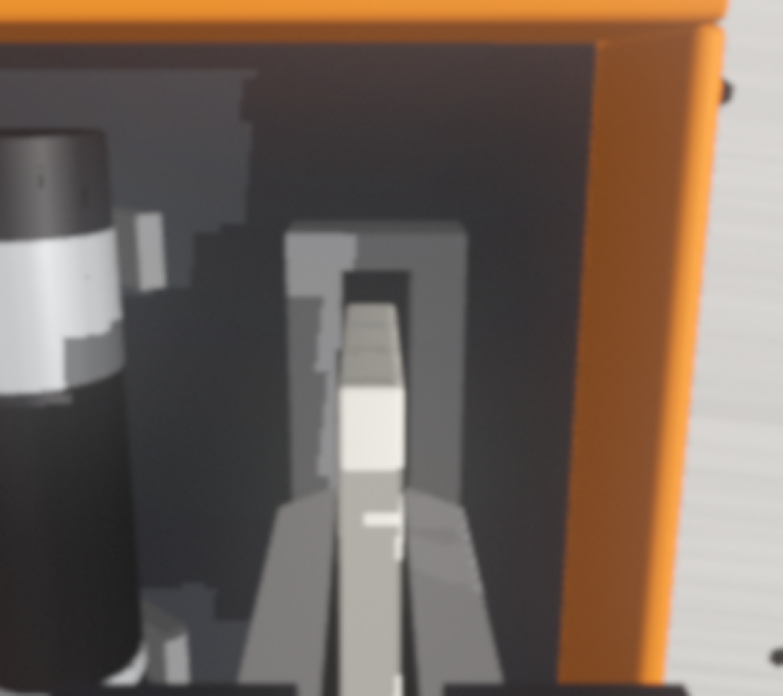

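The plate's lower edge at (371,303) is about 1 mm left of the slot's centre at (376,285). Correcting and inserting.

Call:
arm_command:
  plan:
    - [-1, 0, 0.001, 0.005, 0]
    - [-1, 0, 0, 0.005, 0]
    - [-1, 0, 0, 0.005, 0]
    - [-1, 0, 0, 0.005, 0]
    - [-1, 0, 0, 0, 0]

```text
clock: 24.3
eef_pos: [541.4, 26.9, 51.0]
eef_rot: [3.141, -0.001, -3.027]
wrist_force: [-0.5, -0.4, -1.7]
finger_gap: 10.1
finger_force: 15.0
```

Call:
arm_command:
  plan:
    - [-1, 0, 0, 0.004, 0]
    - [-1, 0, 0, 0.004, 0]
    - [-1, 0, 0, 0.003, 0]
    - [-1, 0, 0, 0.002, 0]
    - [-1, 0, 0, 0, 0]

```text
clock: 24.92
eef_pos: [541.5, 26.9, 38.3]
eef_rot: [3.142, -0.0, -3.027]
wrist_force: [0.8, 0.1, -0.9]
finger_gap: 10.1
finger_force: 15.0
```

Call:
arm_command:
  plan:
    - [-1, 0, 0, 0.001, 0]
    - [-1, 0, 0, 0.001, 0]
    - [-1, 0, 0, 0.0005, 0]
    - [-1, 0, 0, 0, 0]

```text
clock: 25.42
eef_pos: [541.7, 26.9, 36.6]
eef_rot: [-3.142, 0.0, -3.027]
wrist_force: [-3.7, -0.1, 6.9]
finger_gap: 10.2
finger_force: 15.0
```

Call:
arm_command:
  plan:
    - [-0.7, 0, 0, 0, 0]
    - [-0.55, 0, 0, 0, 0]
    - [-0.5, 0, 0, 0, 0]
    - [-0.5, 0, 0, 0, 0]
    - [-0.5, 0, 0, -0.01, 0]
    - [-0.5, 0, 0, -0.02, 0]
    - [-0.5, 0, 0, -0.04, 0]
    - [-0.5, 0, 0, -0.04, 0]
    - [-0.5, 0, 0, -0.05, 0]
    - [-1, 0, 0, -0.05, 0]
    - [-1, 0, 0, -0.05, 0]
    - [-1, 0, 0, -0.05, 0]
    - [-1, 0, 0, 0, 0]

```text
clock: 27.05
eef_pos: [542.1, 26.9, 350.4]
eef_rot: [-3.141, 0.007, -3.027]
wrist_force: [0.4, -0.1, -0.3]
finger_gap: 0.0
finger_force: 0.0
```

Run:
```python
from h import *
np.set_printoptions(precision=1,suppress=True)
i,W,c=shot('wrist'); save('w10',i,1.5); s=manip.read_state(); print(s['eef_pos'],s['eef_rot'],s['finger_gap'])
a=.115;D=W-[546.3,-10.4,0]; L=np.stack([D[...,0]*np.cos(a)+D[...,1]*np.sin(a),-D[...,0]*np.sin(a)+D[...,1]*np.cos(a),W[...,2]],-1)
ins=(abs(L[...,0])<85)&(abs(L[...,1])<80)&(L[...,2]<150)
k=ins&(L[...,2]>62); q=L[k]; print('plate',k.sum(),np.percentile(q,[1,50,99],0)); print('max inside',np.percentile(L[ins][:,2],99.8))
q=L[ins&(L[...,2]>50)&(L[...,2]<63)&(L[...,1]<0)]; print('tube',len(q),np.percentile(q,[1,50,99],0))
i,W,c=shot('top'); D=W-[546.3,-10.4,0]; L=np.stack([D[...,0]*np.cos(a)+D[...,1]*np.sin(a),-D[...,0]*np.sin(a)+D[...,1]*np.cos(a),W[...,2]],-1)
# lid: scene camera for outer face
i,W,c=shot('scene'); D=W-[546.3,-10.4,0]; L=np.stack([D[...,0]*np.cos(a)+D[...,1]*np.sin(a),-D[...,0]*np.sin(a)+D[...,1]*np.cos(a),W[...,2]],-1)
o=(i[...,2]>90)&(i[...,0]<70)&(L[...,2]>100)&(L[...,2]<295)&(abs(L[...,0]-120)<70)&(abs(L[...,1])<90); q=L[o]
for z in range(110,290,25):
    k=q[abs(q[:,2]-z)<5]
    if len(k): print(z,len(k),np.median(k[:,0]))
h=np.array([100,80.5])
th=list(np.arange(1.68,0.2,-0.08))+[.18,.13,.09,.05,.02,0]
P=[[-160*np.cos(t)+8*np.sin(t)+8,160*np.sin(t)+8*np.cos(t)+80.5] for t in th]
print(P[0]); d=np.diff(P,axis=0)
for t,e in zip(th,d): print('%.2f [%.4f,%.4f]'%(t,-e[0]/1000,-e[1]/1000),end=' ')
```

```text
[541.7  26.9 347.7] [-3.1  0.  -3. ] 0.6627330858282658
plate 459 [[-39.8 -35.9  62.1]
 [ -3.9  40.   70.4]
 [ 39.2  44.2  72. ]]
max inside 71.68494452258075
tube 2561 [[-73.6 -51.6  50.3]
 [ -6.  -33.9  58.1]
 [ 72.5 -18.7  61.6]]
110 28 115.12987351290337
135 34 118.64733480874165
160 36 122.16271248154085
185 37 126.13587264383594
210 36 129.71728037128878
235 41 133.42595485667556
260 40 136.69498281919692
[np.float64(33.390225975963986), np.float64(238.67501833377318)]
1.68 [0.0127,-0.0015] 1.60 [0.0128,-0.0005] 1.52 [0.0128,0.0005] 1.44 [0.0127,0.0015] 1.36 [0.0126,0.0026] 1.28 [0.0123,0.0036] 1.20 [0.0120,0.0045] 1.12 [0.0116,0.0055] 1.04 [0.0111,0.0064] 0.96 [0.0106,0.0072] 0.88 [0.0100,0.0081] 0.80 [0.0093,0.0088] 0.72 [0.0085,0.0095] 0.64 [0.0078,0.0102] 0.56 [0.0069,0.0108] 0.48 [0.0060,0.0113] 0.40 [0.0051,0.0118] 0.32 [0.0042,0.0121] 0.24 [0.0025,0.0093] 0.18 [0.0016,0.0078] 0.13 [0.0010,0.0063] 0.09 [0.0008,0.0064] 0.05 [0.0004,0.0048] 0.02 [0.0002,0.0032]
```

View pics/w10.png

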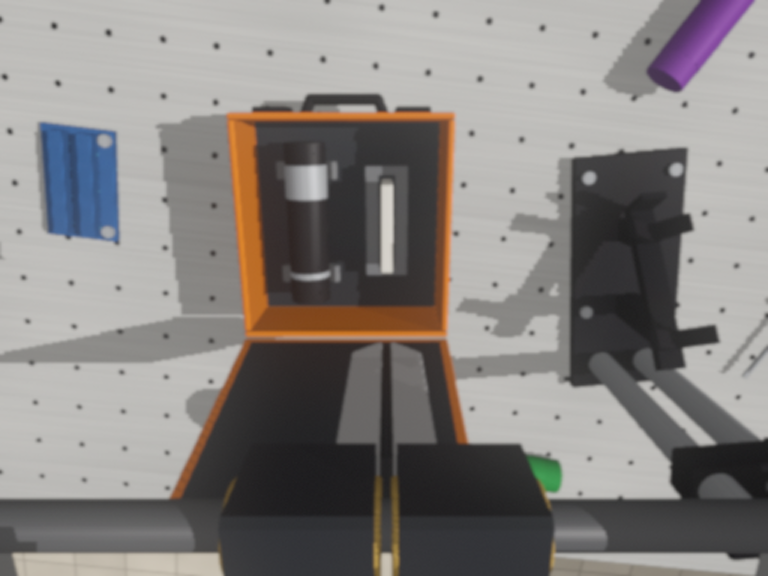

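Both items are home. In the picture the tube is at (308,220) and the plate at (387,228), with measured tops of 60 and 70 mm, both below the rim. The lid stands at about 1.71 rad, so I'll go behind it.

Call:
arm_command:
  plan:
    - [-1, -0.033, -0.0075, 0, 0]
    - [-1, -0.033, -0.0075, 0, 0]
    - [-1, -0.033, -0.0075, 0, 0]
    - [-1, -0.033, -0.0075, 0, 0]
    - [-1, -0.033, -0.0075, 0, 0]
    - [-1, 0, 0, 0, 0]
    - [-1, 0, 0, 0.03, 0]
    - [-1, 0, 0, 0.03, 0]
    - [-1, 0, 0, 0.03, 0]
    - [-1, 0, 0, 0.02, 0]
    - [-1, 0, 0, 0, 0]

```text
clock: 28.58
eef_pos: [708.5, 8.7, 234.4]
eef_rot: [3.141, -0.003, -3.026]
wrist_force: [0.7, -0.6, -0.8]
finger_gap: 0.9
finger_force: 0.0
```

Call:
arm_command:
  plan:
    - [-1, 0.01, 0, 0, 0]
    - [-1, 0.01, 0, 0, 0]
    - [-1, 0.01, 0, 0, 0]
    - [-1, 0.0127, 0, -0.0015, 0]
    - [-1, 0.0128, 0, -0.0005, 0]
    - [-1, 0.0128, 0, 0.0005, 0]
    - [-1, 0.0127, 0, 0.0015, 0]
    - [-1, 0.0126, 0, 0.0026, 0]
    - [-1, 0.0123, 0, 0.0036, 0]

```text
clock: 29.7
eef_pos: [604.3, -3.5, 231.2]
eef_rot: [-3.141, 0.003, -3.026]
wrist_force: [2.8, -0.3, -0.7]
finger_gap: 0.2
finger_force: 0.9
```

Call:
arm_command:
  plan:
    - [-1, 0.012, 0, 0.0045, 0]
    - [-1, 0.0116, 0, 0.0055, 0]
    - [-1, 0.0111, 0, 0.0064, 0]
    - [-1, 0.0106, 0, 0.0072, 0]
    - [-1, 0.01, 0, 0.0081, 0]
    - [-1, 0.0093, 0, 0.0088, 0]
    - [-1, 0.0085, 0, 0.0095, 0]
    - [-1, 0.0078, 0, 0.0102, 0]

```text
clock: 30.7
eef_pos: [523.9, -12.9, 169.7]
eef_rot: [-3.141, 0.001, -3.027]
wrist_force: [0.7, -0.4, 1.1]
finger_gap: 0.2
finger_force: 0.6
```

Call:
arm_command:
  plan:
    - [-1, 0.0069, 0, 0.0108, 0]
    - [-1, 0.006, 0, 0.0113, 0]
    - [-1, 0.0051, 0, 0.0118, 0]
    - [-1, 0.0042, 0, 0.0121, 0]
    - [-1, 0.0025, 0, 0.0093, 0]
    - [-1, 0.0016, 0, 0.0078, 0]
    - [-1, 0, 0, 0, 0]

```text
clock: 31.58
eef_pos: [497.8, -15.9, 105.9]
eef_rot: [3.141, -0.001, -3.027]
wrist_force: [-0.9, -0.7, 0.0]
finger_gap: 0.6
finger_force: 0.0
```

Call:
arm_command:
  plan:
    - [-1, 0, 0, 0.004, 0]
    - [-1, 0, 0, 0.004, 0]
    - [-1, 0, 0, 0.003, 0]
    - [-1, 0, 0, 0.002, 0]
    - [-1, 0, 0, 0.002, 0]
    - [-1, 0, 0, 0.001, 0]
    - [-1, 0, 0, 0, 0]

```text
clock: 32.45
eef_pos: [498.1, -15.9, 90.4]
eef_rot: [3.142, 0.0, -3.027]
wrist_force: [-0.3, 0.9, -0.5]
finger_gap: 0.8
finger_force: 0.0
```

Call:
arm_command:
  plan:
    - [-1, 0, 0, 0.001, 0]
    - [-1, 0, 0, 0.001, 0]
    - [-1, 0, 0, 0.001, 0]
    - [-1, 0, 0, 0.001, 0]
    - [-1, 0, 0, 0, 0]

```text
clock: 33.08
eef_pos: [498.4, -15.9, 88.4]
eef_rot: [-3.141, 0.001, -3.026]
wrist_force: [-11.7, 0.6, 27.0]
finger_gap: 0.1
finger_force: 13.7
```

Run:
```python
from h import *
i,W,c=shot('scene'); save('s2',i[100:300,150:400],3)
a=.115;D=W-[546.3,-10.4,0]; L=np.stack([D[...,0]*np.cos(a)+D[...,1]*np.sin(a),-D[...,0]*np.sin(a)+D[...,1]*np.cos(a),W[...,2]],-1)
o=(i[...,2]>90)&(i[...,0]<80)&(L[...,2]>60)&(L[...,2]<295)&(abs(L[...,1])<80); q=L[o]
for x in range(-110,111,20):
    k=q[abs(q[:,0]-x)<6]
    if len(k): print(x,len(k),np.percentile(k[:,2],[50,90]).round(1))
```

```text
-90 47 [86.5 89.2]
-70 35 [87.3 89.1]
-50 51 [86.7 89.3]
-30 68 [87.  89.8]
-10 72 [87.7 89.4]
10 67 [87.  89.5]
30 68 [86.8 88.9]
50 71 [87.  89.3]
70 75 [87.1 89.9]
90 75 [87.3 89.8]
110 3 [70.4 71. ]
```

The lid is flat: its top face reads 88–89 mm across, and pressing 27 N moves it no further. Backing away.

Call:
arm_command:
  plan:
    - [-1, 0, 0, -0.002, 0]
    - [-1, 0, 0, -0.01, 0]
    - [-1, 0, 0, -0.03, 0]
    - [-1, 0, 0, -0.04, 0]
    - [-1, 0, 0, -0.04, 0]
    - [-1, 0, 0, 0, 0]
    - [-1, 0, 0, 0, 0]

```text
clock: 34.0
eef_pos: [497.8, -15.8, 207.8]
eef_rot: [3.141, -0.001, -3.027]
wrist_force: [-0.6, 0.4, -0.2]
finger_gap: 0.6
finger_force: 0.0
```

Run:
```python
from h import *
i,W,c=shot('scene')
a=.115;D=W-[546.3,-10.4,0]; L=np.stack([D[...,0]*np.cos(a)+D[...,1]*np.sin(a),-D[...,0]*np.sin(a)+D[...,1]*np.cos(a),W[...,2]],-1)
q=L[(i[...,2]>90)&(i[...,0]<80)&(L[...,2]>82)&(L[...,2]<295)&(abs(L[...,1])<80)&(abs(L[...,0])<98)]
print(np.polyfit(q[:,0],q[:,2],1),np.median(q[:,2])); print(manip.read_state()['eef_pos'],manip.read_state()['wrist_force'])
```

```text
[9.58700118e-04 8.72379333e+01] 87.16711705465877
[497.67658577 -15.83663873 207.43088381] [-0.05709518 -0.11546545  0.12455644]
```

```bash
python3 -c "
from cell import ticket
print(ticket.sign_off())"
```

```text
the job is handed in; nothing more can be done
None
```

The job is done and handed in at about 34 s: the laser tube is in its V-blocks, the plate is upright in its slot, both below the rim, the lid is fully closed, and no move went near the meter, jar or screwdriver.

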